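Slide the catch magnets home into their wells

TASK

Put the three loose catch magnets away in the cabinet base: with the fingertips, gently push each steel disc across the white board into the round well of its own size, so that it drops in and lies flat on the bottom. Only slide them, without pinching or lifting any, keep them from touching one another or the steel tin, and leave everything else standing where it is.

Things in the scene. Friction and masses are not known exactly. Their poses are not given: they have to be found in the camera images.
- board: Cabinet base fixed flat on the bench: white melamine, 270 (its x) x 630 (its y) x 18 mm. Origin: centre of its underside; x points away from the robot, turned up to 0.2 rad. All things but the tape are on its top, 18 mm up. Three 80 mm square inserts, each with one round well in its middle, lie flush in it at board x +78, y -170, 0 and +170 mm in any order; joints slide over freely.
- well_small (a point): Centre of the floor of the small well: 30 mm across inside, bored in a white insert, with a grey steel disc as floor 9.5 mm below the board's top. Fixed; axes as the board's, z up. It is for the magnet of 25 mm.
- well_medium (a point): Centre of the floor of the medium well: 37 mm across inside, bored in a white insert, with a grey steel disc as floor 9.5 mm below the board's top. Fixed; axes as the board's, z up. It is for the magnet of 32 mm.
- well_large (a point): Centre of the floor of the large well: 45 mm across inside, bored in a white insert, with a grey steel disc as floor 9.5 mm below the board's top. Fixed; axes as the board's, z up. It is for the magnet of 40 mm.
- magnet_small: The small catch magnet: plain steel disc 25 mm across, 8 mm thick, small dark hole in the middle, lying loose on the near half of the board, 30 g (give or take a third). Origin: centre of its underside; z up. Slides with friction 0.45 to 0.75, attracts nothing here, tips into a well of its size or larger once its centre is past the rim; when home its top is 1.5 mm below the board's top.
- magnet_medium: The medium catch magnet: plain steel disc 32 mm across, 8 mm thick, small dark hole in the middle, lying loose on the near half of the board, 48 g (give or take a third). Origin: centre of its underside; z up. Slides with friction 0.45 to 0.75, attracts nothing here, tips into a well of its size or larger once its centre is past the rim; when home its top is 1.5 mm below the board's top.
- magnet_large: The large catch magnet: plain steel disc 40 mm across, 8 mm thick, small dark hole in the middle, lying loose on the near half of the board, 75 g (give or take a third). Origin: centre of its underside; z up. Slides with friction 0.45 to 0.75, attracts nothing here, tips into a well of its size or larger once its centre is past the rim; when home its top is 1.5 mm below the board's top.
- tin: Open round steel tin of assorted hooks, 66 mm across at the rim, 38 mm tall with hooks showing up to 45 mm, standing loose on the middle of the board. Origin: centre of its underside.
- catch: Spare magnetic catch: white plastic housing 56 (its x) x 18 (its y) x 16 mm with a grey steel nose at its -y side, lying loose on the middle of the board. Origin: centre of its underside.
- tape: Closed black tape measure, 62 x 58 x 36 mm, loose on the bench well to the right of the board. Origin: centre of its underside.
- jar: Glass jam jar with a silver lid, 54 mm across, 84 mm tall, standing loose between two inserts. Origin: centre of its underside.
- carton: Small cardboard carton of screws, 57 (its x) x 47 (its y) x 40 mm, standing loose between two inserts. Origin: centre of its underside.
- finder: Grey plastic stud finder lying at one end of the board, 150 (its x) x 64 (its y) x 32 mm. Origin: centre of its underside.
- driver: Blue-handled nut driver lying at the other end of the board along its own x, 216 mm long: handle 104 mm long and 28 mm thick to -x, shank and 15 mm socket to +x. Origin: under the middle of its length, at the bottom of the handle.

How it is judged:
By the outcome, as a careful person would: the job done as asked, in the order asked, and still so for the second after the job is handed in, with the robot touching nothing.
It also fails if it takes over 72 s, if anything falls off the work surface, if the arm or the gripper's body presses on something with over 40 N, if the wrist force passes 120 N, or if a joint passes its speed limit or range.

ROBOT

A 6-joint arm with a two-finger parallel gripper is mounted at the origin on the work surface. World frame = base frame: x ahead of the robot, y to its left, z up, the work surface at z = 0. Lengths are in m, angles in rad, forces in N, time in s.
With the tool pointing down it reaches from about 0.325 to 0.775 m from the base axis. Payload 5.5 kg.
Tool frame: the origin (TCP) lies between the finger pads; the fingertips stand 8 mm ahead of it and the grasp point (between the pads) lies 11 mm behind it (tcp_to_tips is the distance from the TCP to the fingertips, in m); z points along the fingers, y is the direction in which the jaws open and shut (so a half turn about z gives the same grasp; the last joint's range is limited). The gripper opens to 88 mm and grips with 3 to 60 N. Pads are 20 mm wide; open, the fingers measure 115 mm over their backs; the gripper's body (75 mm by 178 mm) begins 61 mm behind the grasp point.
Start: joints at [-1.352, 0.091, 1.231, -0, 1.82, -0.057], TCP at [0.163, -0.577, 0.231] pointing down, gripper open.
Joint ranges: [-2.87, 2.87], [-0.86, 2.18], [0.17, 2.46], [-1.51, 4.65], [0.06, 2.69], [-2.65, 2.65]. Speed limits (rad/s): [2.57, 2.57, 3.01, 3.14, 3.14, 3.14].

INTERFACE

Orientations are given as a unit quaternion [w, x, y, z].
In Python, from bench import * gives the robot as it stands. Calls block until the motion is done:
- move_to(position, orientation): joint-space move of the TCP to a pose.
- move_l(position, speed=0.15, orientation=None): straight line of the TCP; orientation=None keeps the orientation; speed is the mean speed in m/s.
- movej(angles): joint-space move.
- gripper_open() and close(): open the fingers fully, or close them until they stop; the grip force is fixed at half the most.
- hold(seconds).
- inverse_kinematics(position, orientation): joint angles nearest the present ones, or None.
- state(): the state.
- get_image(name): name is "scene" or "top" or "wrist"; returns a dict with "frame" (384x512x3 uint8, blue, green, red), "depth" (384x512 float32, m along the optical axis (not along the pixel's ray), 0 where there is no reading), "camera_matrix" (3x3 intrinsics, pixels), "view" (4x4, takes a point from world to camera coordinates). Camera axes: x right, y up, looking along -z (the intrinsics and any distortion apply to the point x, -y, -z); pixel columns grow to the right and rows downward; lengths in m; the calibration is good to about 2 mm. A picture is of the moment at which its call begins.
A pose or a line that the arm cannot do raises IKError and nothing moves.
- job_done(): hands the job in, once; it reports no verdict.
The state is a dict: "time": time; "joint_pos": joint angles; "dq": joint speeds; "joint_torque": joint torques, N m; "ee_pos": TCP position; "ee_rot": TCP orientation; "ft_force": force on the tool from outside, world axes, zero at the start; "moment": the same for the moment, N m; "finger_gap": finger opening in m.
Only numpy, scipy, OpenCV 4.12 (cv2) and the standard library are available. Lean on these libraries where they do the work, as an engineer would, in place of code of your own. Each camera call takes 0.05 s, during which the arm holds its last target. There are 200 camera calls.

## Working session

There is one attempt and no reset: what is moved stays moved. The work goes in short steps, each a Python script; the robot and the scene stay as the last script left them, time stands still between calls to the robot, and variables do not carry over. Pictures are saved under pics/ and viewed, about 8 in all and at most 12, crops included, and the job is handed in when it is done.

```bash
ls; mkdir -p pics; python3 - <<'E'
from bench import *
import cv2,numpy as np
for n in("top","scene"):
    im=get_image(n); cv2.imwrite(f"pics/{n}0.png",im["frame"]); np.savez(f"{n}0.npz",**im)
    print(n,im["camera_matrix"].round(1).tolist(),im["view"].round(3).tolist(),im.keys())
s=state();print(s["time"],s["ee_rot"],s["finger_gap"])
E
```

```text
pics
top [[391.1, 0.0, 258.2], [0.0, 391.1, 191.3], [0.0, 0.0, 1.0]] [[0.001, -1.0, -0.014, -0.075], [0.995, -0.0, 0.105, -0.563], [-0.105, -0.014, 0.994, -1.24], [0.0, 0.0, 0.0, 1.0]] dict_keys(['frame', 'depth', 'camera_matrix', 'view'])
scene [[424.4, 0.0, 253.8], [0.0, 424.4, 192.1], [0.0, 0.0, 1.0]] [[-0.778, 0.628, 0.013, 0.491], [-0.538, -0.676, 0.505, 0.21], [0.326, 0.386, 0.863, -1.232], [0.0, 0.0, 0.0, 1.0]] dict_keys(['frame', 'depth', 'camera_matrix', 'view'])
0.1 [-8.56746147e-04  9.90509714e-01  1.37440045e-01 -7.58745402e-05] 0.08760390516914726
```

View pics/top0.png

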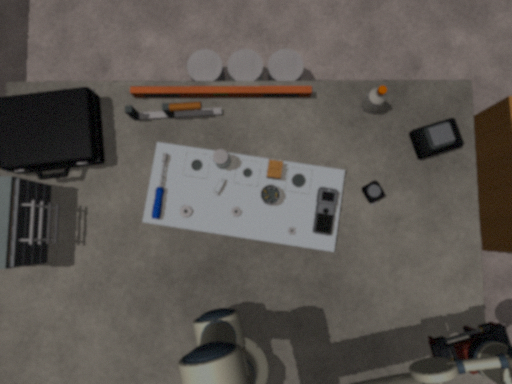

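View pics/scene0.png

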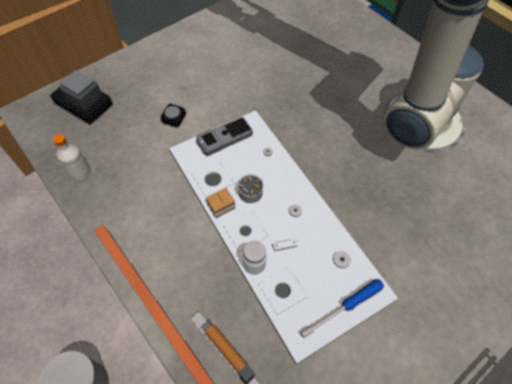

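```bash
cat > h.py <<'E'
import numpy as np,cv2
def ray(im,px,z):
    V=np.asarray(im["view"]);K=np.asarray(im["camera_matrix"]);px=np.atleast_2d(px).astype(float)
    d=np.c_[(px[:,0]-K[0,2])/K[0,0],-(px[:,1]-K[1,2])/K[1,1],-np.ones(len(px))]@V[:3,:3]
    c=-V[:3,:3].T@V[:3,3]
    return (c+d*((z-c[2])/d[:,2])[:,None])[:,:2]
def proj(im,p):
    V=np.asarray(im["view"]);K=np.asarray(im["camera_matrix"]);q=V[:3,:3]@p+V[:3,3]
    return K[0,0]*q[0]/-q[2]+K[0,2],K[1,1]*-q[1]/-q[2]+K[1,2]
E
python3 - <<'E'
from h import *
im=dict(np.load("top0.npz"));s=dict(np.load("scene0.npz"))
for n,i in(("top",im),("scene",s)):
    g=i["frame"].min(2); print(n,np.percentile(g,[5,50,90,99]))
    m=(g>150).astype(np.uint8) if n=="scene" else (g>135).astype(np.uint8)
    m=cv2.morphologyEx(m,cv2.MORPH_CLOSE,np.ones((9,9)))
    c=max(cv2.findContours(m,0,2)[0],key=lambda c:cv2.contourArea(c) if cv2.contourArea(c)<60000 else 0)
    w=ray(i,c[:,0],.018).astype(np.float32)*1000
    r=cv2.minAreaRect(w);print(r)
for n,p in dict(W=(197,165),Wm=(248,172),Wr=(299,181),L=(187,211),M=(237,212),S=(292,231),tin=(271,195),catch=(221,187)).items(): print(n,ray(im,p,.018).round(3))
a=cv2.resize(im["frame"][135:255,140:350],None,fx=3.8,fy=3.8,interpolation=cv2.INTER_CUBIC);cv2.imwrite("pics/crop.png",a)
E
```

```text
top [ 20.  89. 106. 147.]
((550.3206787109375, -25.682769775390625), (625.1246337890625, 265.72039794921875), 81.34231567382812)
scene [ 40. 124. 192. 214.]
((549.431640625, -28.9539794921875), (634.8460083007812, 273.1815185546875), 81.32498168945312)
W [[0.651 0.128]]
Wm [[ 0.628 -0.041]]
Wr [[ 0.598 -0.208]]
L [[0.499 0.158]]
M [[ 0.496 -0.005]]
S [[ 0.435 -0.184]]
tin [[ 0.552 -0.116]]
catch [[0.578 0.048]]
```

View pics/crop.png

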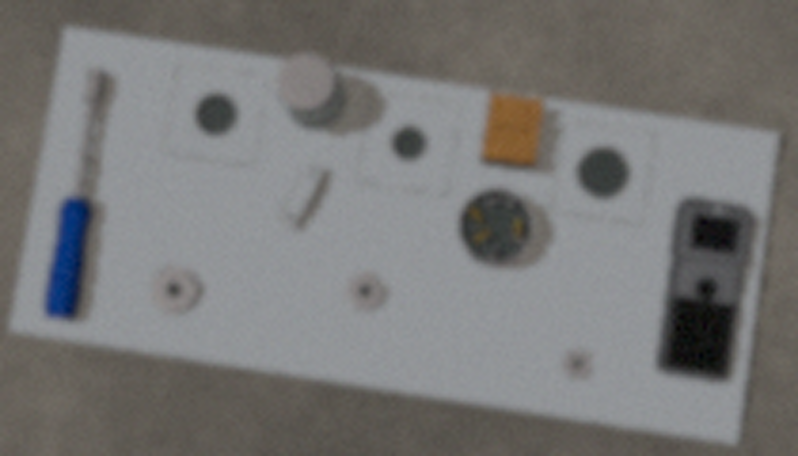

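```bash
cat >> h.py <<'E'
from scipy.spatial.transform import Rotation as Rn
YAW=np.radians(81.34-90);C=np.array([.550,-.0275]);RB=np.array([[np.cos(YAW),-np.sin(YAW)],[np.sin(YAW),np.cos(YAW)]])
def w2b(p): return (np.atleast_2d(p)-C)@RB
def b2w(p): return C+RB@np.asarray(p)
def quat(th):  # tool down, tool y along world angle th (mod pi)
    th=(th+np.pi/2)%np.pi-np.pi/2
    y=np.array([np.cos(th),np.sin(th),0]);z=np.array([0,0,-1.])
    return np.roll(Rn.from_matrix(np.c_[np.cross(y,z),y,z]).as_quat(),1)
E
python3 - <<'E'
from bench import *
from h import *
p=b2w([-.10,.0]); move_to([*p,.36],quat(np.pi/2-.001+YAW)); close()
im=get_image("wrist"); cv2.imwrite("pics/w1.png",im["frame"]); np.savez("w1.npz",**im)
s=state();print(s["time"],s["finger_gap"],s["ee_pos"],s["joint_pos"])
E
```

```text
3.8 0.000538155910492241 [ 0.45112692 -0.01244472  0.35998996] [-1.03007280e-01 -2.35319427e-01  1.30782713e+00  2.82284396e-05
  2.06911351e+00 -1.52164692e+00]
```

View pics/w1.png

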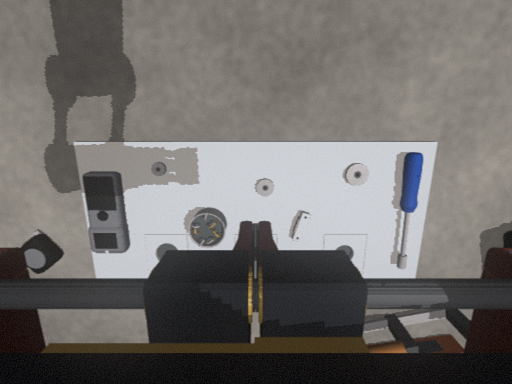

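```bash
cat >> h.py <<'E'
def hole(im,px,r=8):
    x,y=map(int,np.round(px));g=im["frame"][y-r:y+r+1,x-r:x+r+1].min(2).astype(float)
    t=(g.min()+np.median(g))/2
    n,l,st,c=cv2.connectedComponentsWithStats((g<t).astype(np.uint8))
    i=min(range(1,n),key=lambda i:np.hypot(*(c[i]-r))-.1*st[i,4]) 
    return c[i]+[x-r,y-r],st[i,4]
E
python3 - <<'E'
from h import *
im=dict(np.load("w1.npz"));t=dict(np.load("top0.npz"))
for n,a,b in(("S",(159,169),(292,231)),("M",(265,187),(237,212)),("L",(357.5,174),(187,211))):
    h,k=hole(im,a,5);h2,k2=hole(t,b,3)
    print(n,h.round(1),k,w2b(ray(im,h,.026)).round(4),"top",h2.round(1),k2,w2b(ray(t,h2,.026)).round(4))
c=ray(im,[(75,142),(437,142)],.018);print(w2b(c))
for n,a,z in(("tin",(208,228),.056),("catch",(301,226),.034),("catchend1",(305,213),.034),("catchend2",(294,239),.034),("wR",(168,252),.0085),("wL",(345,254),.0085)):print(n,w2b(ray(im,a,z)).round(3))
for n,a in(("L",(197,165)),("M",(248,172)),("R",(299,181))):
    x,y=a;g=t["frame"][y-10:y+11,x-10:x+11].min(2).astype(float);T=(np.percentile(g,3)+np.percentile(g,90))/2
    nn,l,st,c=cv2.connectedComponentsWithStats((g<T).astype(np.uint8));i=l[10,10];print(n,st[i,4],w2b(ray(t,c[i]+[x-10,y-10],.012)).round(4))
E
```

```text
S [157.5 169. ] 12 [[-0.0883 -0.1704]] top [291.5 230. ] 6 [[-0.0877 -0.1693]]
M [264.9 187.6] 17 [[-0.0549  0.0171]] top [235.5 211. ] 6 [[-0.0546  0.0185]]
L [357.2 174.3] 30 [[-0.0786  0.1787]] top [185.3 211. ] 7 [[-0.0792  0.1797]]
[[-0.13421236 -0.31163837]
 [-0.13375115  0.31437673]]
tin [[ 0.01  -0.082]]
catch [[0.015 0.083]]
catchend1 [[-0.01   0.089]]
catchend2 [[0.04  0.071]]
wR [[ 0.079 -0.171]]
wL [[0.083 0.176]]
L 86 [[0.0789 0.1725]]
M 57 [[0.0782 0.0019]]
R 131 [[ 0.0784 -0.1686]]
```

```bash
cat >> h.py <<'E'
C=C+RB@np.array([.0003,.0017])
from bench import *
R=dict(S=.0125,M=.016,L=.020); ZP=.0295  # tips 3.5 mm above the board
def push(d,a,b,extra=0.,speed=.06):
    a,b=np.array(a),np.array(b);u=(b-a)/np.linalg.norm(b-a);uw=RB@u;q=quat(np.arctan2(uw[1],uw[0]))
    off=R[d]+.0138
    P=lambda c,z:[*b2w(c),z]
    s0=a-u*(off+.008)
    move_to(P(s0,.09),q);move_l(P(s0,ZP),.15)
    move_l(P(a-u*off,ZP),.04);move_l(P(b-u*(off-extra),ZP),speed)
    f=state();print("tip",w2b(f["ee_pos"][:2]).round(4),"F",f["ft_force"].round(1))
    return u,q
def retreat(u,q,back=.012,z=.10):
    p=w2b(state()["ee_pos"][:2])[0]-u*back
    move_l([*b2w(p),ZP],.08);move_l([*b2w(p),z],.25)
def look(p,name,z=.25,zt=.026):
    move_to([*b2w(p),z],quat(np.pi/2-.001+YAW))
    im=get_image("wrist");cv2.imwrite(f"pics/{name}.png",im["frame"]);np.savez(f"{name}.npz",**im)
    e=proj(im,np.array([*b2w(p),zt]));print("expect px",np.round(e),"t",round(state()["time"],1));return im,e
E
python3 - <<'E'
from h import *
u,q=push("M",(-.0552,.0153),(-.042,.118));retreat(u,q)
im,e=look((-.042,.118),"m1")
h,k=hole(im,e,9);print(h,k,w2b(ray(im,h,.026)).round(4))
E
```

```text
tip [[-0.0458  0.0883]] F [0.4 0.3 0.3]
expect px [256. 175.] t 9.1
[251.67647059 174.58823529] 34 [[-0.0429  0.1126]]
```

View pics/m1.png

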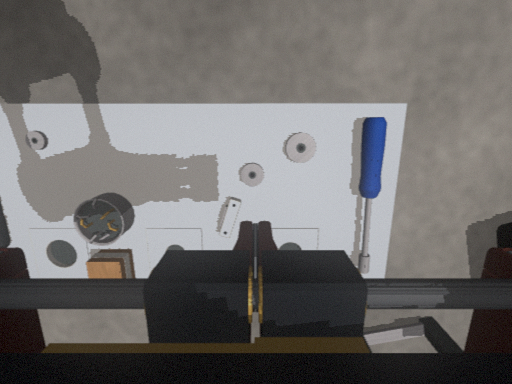

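```bash
sed -i 's/off=R\[d\]+.0138/off=R[d]+.0083/; s/s0=a-u\*(off+.008)/s0=a-u*(off+.012)/' h.py
python3 - <<'E'
from h import *
t=dict(np.load("top0.npz"));j=w2b(ray(t,[307/3.8+140,80/3.8+135],.102))[0]
a,b=np.array((-.0429,.1126)),np.array((.078,.170));u=(b-a)/np.linalg.norm(b-a);e=b-u*.0243
lat=abs(np.cross(u,j-e));print("jar",j,"lat",lat)
assert lat>.0375+.027+.004
u,q=push("M",a,b,extra=-.001);retreat(u,q)
im,e=look((.045,.17),"m2",z=.25)
print(proj(im,np.array([*b2w((.078,.17)),.017])))
E
```

```text
jar [0.10278139 0.08261996] lat 0.08956385016336807
tip [[0.0551 0.1591]] F [-0.5  0.5 -0.9]
expect px [256. 175.] t 15.3
(np.float64(255.61391574564237), np.float64(196.894564449491))<stdin>:4: DeprecationWarning: Arrays of 2-dimensional vectors are deprecated. Use arrays of 3-dimensional vectors instead. (deprecated in NumPy 2.0)
```

View pics/m2.png

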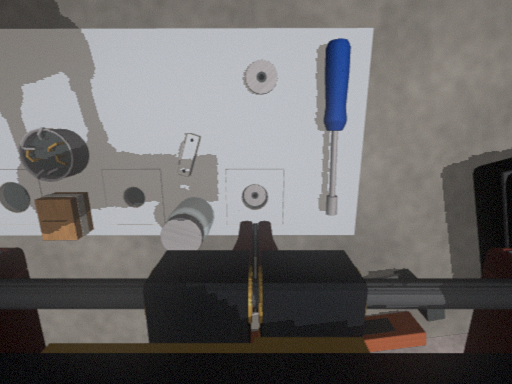

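```bash
python3 - <<'E'
from h import *
m=dict(np.load("m2.npz"));d=m["depth"];print("depth disc/board",d[190:202:4,247:265:4].round(4).tolist(),d[205,280])
u,q=push("S",(-.0886,-.172),(-.06,-.008));retreat(u,q)
im,e=look((-.06,-.008),"s1")
h,k=hole(im,e,9);p=w2b(ray(im,h,.026))[0];print(h,k,p.round(4))
E
```

```text
depth disc/board [[0.3955000042915344, 0.3953000009059906, 0.39579999446868896, 0.39590001106262207, 0.39719998836517334], [0.3968999981880188, 0.39890000224113464, 0.39879998564720154, 0.39800000190734863, 0.0], [0.39980000257492065, 0.39879998564720154, 0.39820000529289246, 0.4000000059604645, 0.39989998936653137]] 0.4010327
tip [[-0.0636 -0.0286]] F [-0.2 -0.  -0.8]
expect px [255. 175.] t 22.2
[255.5        174.77777778] 18 [-0.0603 -0.0078]
```

View pics/s1.png

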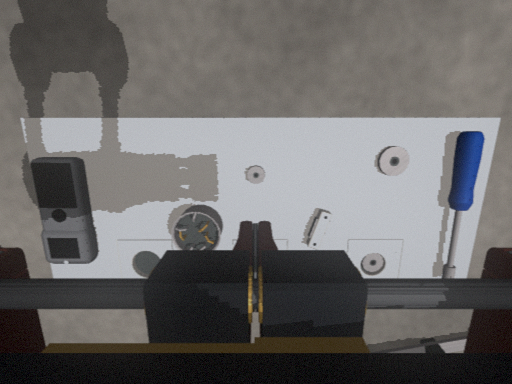

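```bash
python3 - <<'E'
from h import *
u,q=push("S",(-.0603,-.0078),(.078,.0),extra=-.001);retreat(u,q)
im,e=look((.045,.0),"s2",z=.25)
print(proj(im,np.array([*b2w((.078,.0)),.017])))
E
```

```text
tip [[ 0.0561 -0.0012]] F [-0.  -0.7 -0. ]
expect px [255. 175.] t 29.2
(np.float64(255.37406025801957), np.float64(196.63827484706601))
```

View pics/s2.png

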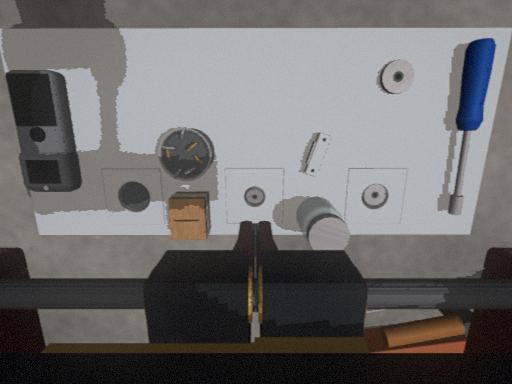

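```bash
python3 - <<'E'
from h import *
s=dict(np.load("s2.npz"));m=dict(np.load("m1.npz"))
for i,a in((s,(398,76)),(m,(301,148))):
    h,k=hole(i,a,6);p=w2b(ray(i,h,.026))[0];print("L",h,k,p.round(4))
assert np.hypot(*(p-(-.079,.177)))<.005
u,q=push("L",p,(-.065,-.165),speed=.07);retreat(u,q)
im,e=look((-.065,-.165),"l1")
h,k=hole(im,e,9);print(h,k,w2b(ray(im,h,.026))[0].round(4))
E
```

```text
L [397.78431373  76.05882353] 51 [-0.0789  0.1767]
L [300.56862745 147.52941176] 51 [-0.0789  0.177 ]
tip [[-0.0661 -0.1367]] F [ 0.9 -0.5 -0. ]
expect px [255. 175.] t 37.8
[254.09803922 175.07843137] 51 [-0.0651 -0.1662]
```

View pics/l1.png

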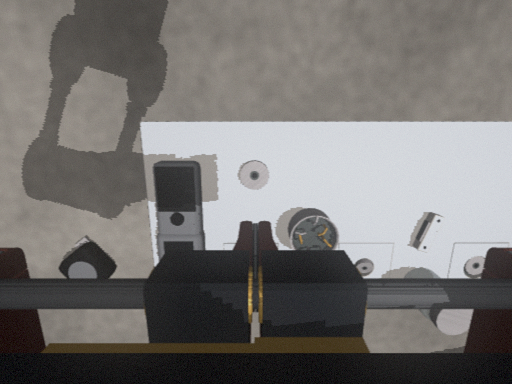

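```bash
python3 - <<'E'
from h import *
u,q=push("L",(-.0651,-.1662),(.078,-.170),extra=-.001);retreat(u,q)
im,e=look((.04,-.08),"l2",z=.28)
for y in(-.17,0,.17):
    e=proj(im,np.array([*b2w((.078,y)),.0165]));h,k=hole(im,e,6);print(y,h,k,w2b(ray(im,h,.0165))[0].round(4))
E
```

```text
tip [[ 0.0487 -0.1692]] F [-0.7 -0.1  0. ]
expect px [255. 171.] t 44.8
-0.17 [195.97222222 192.61111111] 36 [ 0.0747 -0.1702]
0 [307.5 194.5] 12 [ 0.078  -0.0008]
0.17 [418.92 192.6 ] 25 [0.0754 0.1683]
```

View pics/l2.png

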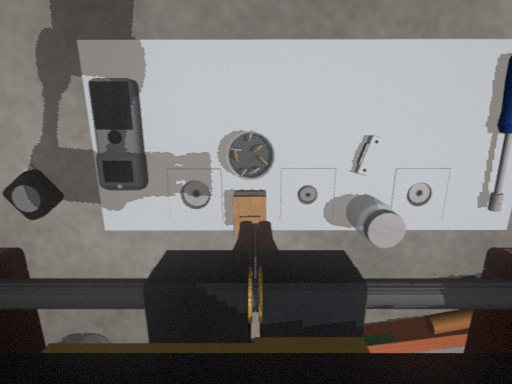

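```bash
python3 - <<'E'
from h import *
ims=[]
def hts(im,c,r):
    V=im["view"];K=im["camera_matrix"];ci=proj(im,np.array([*b2w(c),.0165]))
    yy,xx=np.mgrid[int(ci[1])-30:int(ci[1])+31,int(ci[0])-30:int(ci[0])+31]
    Z=im["depth"][yy,xx];ok=Z>0;Z=Z[ok];x=xx[ok];y=yy[ok]
    P=(np.c_[(x-K[0,2])/K[0,0]*Z,-(y-K[1,2])/K[1,1]*Z,-Z]-V[:3,3])@V[:3,:3]
    b=w2b(P[:,:2])-c;rr=np.hypot(*b.T)
    i=(rr<r*.8)&(rr>.005);o=(rr>.027)&(rr<.036)
    A=np.c_[b,np.ones(len(b))];po=np.linalg.lstsq(A[o],P[o,2],rcond=None)[0]
    pi=np.linalg.lstsq(A[i],P[i,2]-A[i]@po,rcond=None)[0];print(c,"tilt deg",np.degrees(pi[:2]).round(1),"mm rel board",(pi[2]*1e3).round(1),i.sum())
for c,r in(((.0755,.1685),.016),((.078,0),.0125),((.0755,-.17),.02)):
    im,_=look((.05,c[1]),f"c{int(c[1]*1000)}",z=.16);hts(im,np.array(c),r)
    e=proj(im,np.array([*b2w((.078,c[1])),.0165]));x,y=map(int,e);print(e)
    ims.append(cv2.resize(im["frame"][y-45:y+45,x-45:x+45],(260,260),interpolation=cv2.INTER_CUBIC))
cv2.imwrite("pics/close.png",np.hstack(ims))
E
```

```text
expect px [256. 189.] t 45.9
[0.0755 0.1685] tilt deg [50.   0.8] mm rel board -5.9 338
(np.float64(256.4146002274595), np.float64(211.4252353304126))
expect px [255. 189.] t 46.7
[0.078 0.   ] tilt deg [-25.8   8.8] mm rel board 2.7 154
(np.float64(255.19065680332147), np.float64(211.9596452159034))
expect px [254. 190.] t 47.4
[ 0.0755 -0.17  ] tilt deg [50.6 -1.3] mm rel board -6.0 543
(np.float64(253.72782783332764), np.float64(212.1723355752534))
```

View pics/close.png

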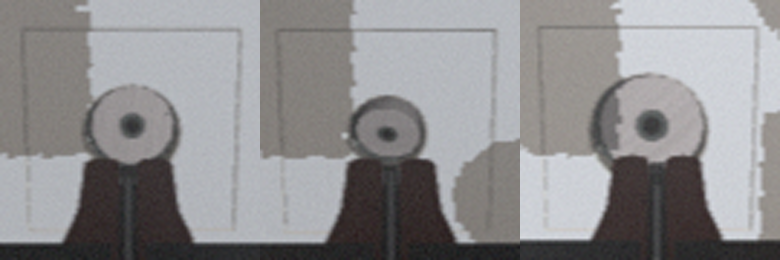

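```bash
cat >> h.py <<'E'
def hts(im,c,r):
    c=np.array(c);V=im["view"];K=im["camera_matrix"];ci=proj(im,np.array([*b2w(c),.0165]))
    yy,xx=np.mgrid[int(ci[1])-50:int(ci[1])+51,int(ci[0])-50:int(ci[0])+51]
    Z=im["depth"][yy,xx];ok=Z>0;Z=Z[ok];x=xx[ok];y=yy[ok]
    P=(np.c_[(x-K[0,2])/K[0,0]*Z,-(y-K[1,2])/K[1,1]*Z,-Z]-V[:3,3])@V[:3,:3]
    b=w2b(P[:,:2])-c;rr=np.hypot(*b.T);flat=abs(P[:,2]-.018)<.012
    i=(rr<r*.8)&(rr>.004)&flat;o=(rr>.027)&(rr<.038)&flat
    A=np.c_[b,np.ones(len(b))];po=np.linalg.lstsq(A[o],P[o,2],rcond=None)[0]
    pi=np.linalg.lstsq(A[i],P[i,2]-A[i]@po,rcond=None)[0]
    print(c,"tilt deg",np.degrees(pi[:2]).round(1),"mm rel board",(pi[2]*1e3).round(1),i.sum(),o.sum(),((rr<r)&~flat).sum())
E
python3 - <<'E'
from h import *
ims=[]
for c,r in(((.0755,-.17),.02),((.078,0),.0125),((.0755,.1685),.016)):
    im,_=look((.078,c[1]),f"d{int(c[1]*1000)}",z=.2);hts(im,c,r)
    e=proj(im,np.array([*b2w((.078,c[1])),.0165]))
    h,k=hole(im,e,8);print("hole",h,k,w2b(ray(im,h,.0165))[0].round(4));x,y=map(int,e)
    ims.append(cv2.resize(im["frame"][y-30:y+30,x-30:x+30],(260,260),interpolation=cv2.INTER_CUBIC))
cv2.imwrite("pics/close2.png",np.hstack(ims))
for n,c,r in(("d-170",(.0755,-.17),.02),("d0",(.078,0),.0125),("d168",(.0755,.1685),.016)):
    print(n)
E
```

```text
expect px [254. 180.] t 47.8
[ 0.0755 -0.17  ] tilt deg [-0.1  0. ] mm rel board -1.4 496 1497 167
hole [253.16176471 176.47058824] 68 [ 0.0755 -0.1705]
expect px [256. 182.] t 48.6
[0.078 0.   ] tilt deg [-25.2   9.4] mm rel board 2.6 156 1478 91
hole [254.88235294 180.41176471] 17 [ 0.0777 -0.0015]
expect px [257. 181.] t 49.3
[0.0755 0.1685] tilt deg [0.2 0.1] mm rel board -1.5 310 1498 198
hole [257.         177.66666667] 42 [0.0754 0.1685]
d-170
d0
d168
```

View pics/close2.png

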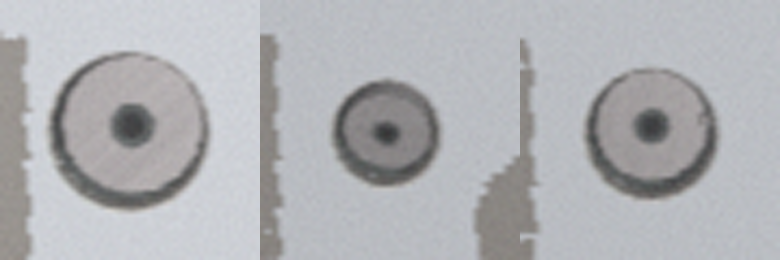

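```bash
python3 - <<'E'
from h import *
c=np.array((.0777,-.0015));u=np.array((.937,-.35));uw=RB@u;q=quat(np.arctan2(uw[1],uw[0]))
P=lambda face,z:[*b2w(c+u*(face-.0083)),z]
Z=.028
move_to(P(-.024,.07),q);move_l(P(-.024,Z),.12);move_l(P(-.015,Z),.04);move_l(P(-.0095,Z),.015)
print(state()["ft_force"].round(1),state()["time"])
move_l(P(-.024,Z),.1);move_l(P(-.024,.07),.2)
im,_=look((.078,0),"e0",z=.2);hts(im,(.078,0),.0125)
h,k=hole(im,proj(im,np.array([*b2w((.078,0)),.0165])),8);print(h,k,w2b(ray(im,h,.0165))[0].round(4))
E
```

```text
[-0.7 -0.4  0.1] 52.2167
expect px [255. 182.] t 54.6
[0.078 0.   ] tilt deg [ 0.4 -0.3] mm rel board -1.4 176 1493 100
[254. 180.] 21 [ 0.0771 -0.0017]
```

```bash
python3 -c "
from bench import *
print(state()['ft_force'].round(2),state()['time']);job_done()"
```

```text
[0.81 0.33 0.27] 54.6167
the job is handed in; nothing more can be done
```

All three magnets are lying flat in their own wells. I slid each one there with the closed fingertips in two straight pushes, in the order medium, small, large, and handed the job in at 54.6 s.

- **Last depth checks:** the large magnet's top is 1.4 mm below the board and tilted about 0.1°. The medium's is 1.5 mm below, tilted about 0.2°. The small's is 1.4 mm below, tilted about 0.5°. Each should be 1.5 mm below when home.
- **A check that failed first:** after its second push the small magnet was still tilted about 27°, with its rear edge on the near rim. A further slow push of a few millimetres seated it, and a repeat measurement showed it flat.
- **A correction on the way:** the medium magnet's first push stopped 5.5 mm short because the fingertips are thinner than I had assumed. I corrected this for the later pushes.
- **Other objects:** I saw no contact with the tin, catch, jar or carton in the wrist pictures, and routes were planned clear of them. I judged this by eye and did not re-measure their positions at the end. Wrist forces I read after the pushes were around 1 N.

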